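Find the tired valve spring and flag it

ROBOT

A 6-joint arm with a two-finger parallel gripper is mounted at the origin on the work surface; the furniture and walls round the work are solid. World frame = base frame: x ahead of the robot, y to its left, z up, the work surface at z = 0. Lengths are in mm, angles in rad, forces in N, time in s.
With the tool pointing down it reaches from about 300 to 875 mm from the base axis. Payload 6.4 kg.
Tool frame: the origin (TCP) lies at the very end of the fingers, on their centre line; the grasp point (between the pads) lies robot.tcp_to_grasp behind it (robot.tcp_to_grasp is the distance from the TCP to the grasp point, in mm); x points along the fingers, z is the direction in which the jaws open and shut, and the axes are right-handed (so a half turn about x gives the same grasp; the last joint's range is limited). The gripper opens to 88 mm and grips with 3 to 60 N. Pads are 18 mm wide; open, the fingers measure 123 mm over their backs; the gripper's body (75 mm by 187 mm) begins 45 mm behind the grasp point.
Start: joints at [-1.462, 0.181, 1.607, -0, 1.354, -0.206], TCP at [178.051, -546.753, 238.714] pointing down, gripper open.
Joint ranges: [-2.99, 2.99], [-0.89, 2.07], [0.3, 2.58], [-1.14, 4.28], [0, 2.63], [-3.12, 3.12]. Speed limits (rad/s): [2.57, 2.57, 3.01, 3.14, 3.14, 3.14].

INTERFACE

Orientations are given as a unit quaternion [x, y, z, w].
In Python, from cell import robot, vision gives the robot as it stands.
- The arm moves only by the shell command python3 -m creep 'ROWS'. ROWS is JSON, one flat list of numbers, 7 for each row, row after row: the shift along the world's x, y, z as a fraction of full scale, then the turn, a rotation vector about the world's x, y, z as a fraction of full scale, then the opening, from -1 (shut) to 1 (fully open). A call has 1 to 12 rows; each row shifts and turns the commanded pose from where the row before left it; what a row does not reach is not made up. Full scale, the value 1, is 15 cm for a shift and 90 degrees for a turn. A row lasts 1/10 s, in which the tool goes at most 50 mm and 8.59 degrees, less where a joint would pass 70% of its speed; a pose out of reach is approached as far as the arm can. A call with a number of a shift or a turn outside -1 to 1 is refused whole. A call with a gripper value outside its range is refused whole. The fingers move at their own pace and stop on an object; the grip force is fixed at half the most. Time passes only in rows, so rows that do not move let the fingers close. It gives the time, the measured TCP pose, the force and the opening at its end, in the units of the state.
- robot.get_state(): the state, without advancing time (a new reading comes with each control period).
- vision.read_camera(name): name is "side" or "top"; returns a dict with "color" (420x560x3 uint8, blue, green, red), "z_map" (420x560 float32, mm along the optical axis (not along the pixel's ray), 0 where there is no reading), "fx", "fy", "cx", "cy" (pixels), "xyz" and "attitude" of the camera in the world. Camera axes: x right, y up, looking along -z (the intrinsics and any distortion apply to the point x, -y, -z); pixel columns grow to the right and rows downward; lengths in mm; the calibration is good to about 2 mm. A picture is of the moment at which its call begins.
- robot.job_done(): hands the job in, once; it reports no verdict.
The state is a dict: "time": time; "joints": joint angles; "dq": joint speeds; "joint_torque": joint torques, N m; "ee_pos": TCP position; "orientation": TCP orientation; "force": force on the tool from outside, world axes, zero at the start; "torque": the same for the moment, N m; "grip_width": opening from 0.0 (shut) to 1.0 (fully open).
Only numpy, scipy, OpenCV 4.12 (cv2) and the standard library are available. Lean on these libraries where they do the work, as an engineer would, in place of code of your own. Each camera call takes 0.05 s, during which the arm holds its last target. There are 200 camera calls.

TASK

A tuba's valve section stands in the bench stand. With closed fingertips press the three valves one after another, first to third from the left as the robot sees them, each gently all the way down and let it come up again, to feel which one has the weakest spring; then push the tag behind that valve down flat on the rail, so that it gets a new spring, and leave the other two tags up. Grip and lift nothing, and do not disturb the loose things round the stand.

Things in the scene. Friction and masses are not known exactly. Their poses are not given: they have to be found in the camera images.
- stand: Fixed wooden bench stand, baseboard 215 x 236 mm, with a brass tuba valve section clamped upright. Origin on the bench under the middle valve; z up, x away from the robot (yaw -0.7 to 0.2), y to its left along the valves: first at y = 46 mm (left), second 0, third -46 mm (right), all at x = 0. Rail with the tags behind them: x = 59 to 125 mm, top at z = 131 mm. Tubes stay below z = 108 mm
- button_a (a point): Centre of the top face of the finger button of piston a: a round nickel button 24 mm across with a white inlay, on a 7.6 mm stem over a brass cap; 157 mm above the bench when up, moves with the piston. Next button 46 mm away. All three look the same; the bare letters tell nothing about the place: the pistons change places from start to start
- button_b (a point): Centre of the top face of the finger button of piston b: a round nickel button 24 mm across with a white inlay, on a 7.6 mm stem over a brass cap; 157 mm above the bench when up, moves with the piston. Next button 46 mm away. All three look the same; the bare letters tell nothing about the place: the pistons change places from start to start
- button_c (a point): Centre of the top face of the finger button of piston c: a round nickel button 24 mm across with a white inlay, on a 7.6 mm stem over a brass cap; 157 mm above the bench when up, moves with the piston. Next button 46 mm away. All three look the same; the bare letters tell nothing about the place: the pistons change places from start to start
- piston_a (a joint): Stroke of piston a in m: 0 = up (within half a mm), 0.018 = fully down (stop). Its spring lifts it again when let go. One of the three pistons has a tired spring: just above the stop it pushes back with 3 to 4 N, a sound one with 8 to 12 N; the stop itself adds to that
- piston_b (a joint): Stroke of piston b in m: 0 = up (within half a mm), 0.018 = fully down (stop). Its spring lifts it again when let go. One of the three pistons has a tired spring: just above the stop it pushes back with 3 to 4 N, a sound one with 8 to 12 N; the stop itself adds to that
- piston_c (a joint): Stroke of piston c in m: 0 = up (within half a mm), 0.018 = fully down (stop). Its spring lifts it again when let go. One of the three pistons has a tired spring: just above the stop it pushes back with 3 to 4 N, a sound one with 8 to 12 N; the stop itself adds to that
- tag_1_face (a point): On the upper face of the tag behind the first (left) valve, 34 mm out from its hinge, moves with it. Aluminium ticket holder with blank paper, 32 mm wide, 51 mm hinge to free edge, 2.4 mm thick. Hinge along the stand's y at x = 112, z = 137 mm; raised, the free edge points to the robot and 34 degrees up; flat, it lies level just above the rail, face at z = 138 mm
- tag_2_face (a point): On the upper face of the tag behind the second (middle) valve, 34 mm out from its hinge, moves with it. Aluminium ticket holder with blank paper, 32 mm wide, 51 mm hinge to free edge, 2.4 mm thick. Hinge along the stand's y at x = 112, z = 137 mm; raised, the free edge points to the robot and 34 degrees up; flat, it lies level just above the rail, face at z = 138 mm
- tag_3_face (a point): On the upper face of the tag behind the third (right) valve, 34 mm out from its hinge, moves with it. Aluminium ticket holder with blank paper, 32 mm wide, 51 mm hinge to free edge, 2.4 mm thick. Hinge along the stand's y at x = 112, z = 137 mm; raised, the free edge points to the robot and 34 degrees up; flat, it lies level just above the rail, face at z = 138 mm
- tag_1 (a joint): Angle of the tag behind the first (left) valve in rad: 0 to 0.08 = raised, 0.6 = flat on the rail (stop). Its stiff hinge keeps it where it is left; pressing the face down takes 1 to 2 N
- tag_2 (a joint): Angle of the tag behind the second (middle) valve in rad: 0 to 0.08 = raised, 0.6 = flat on the rail (stop). Its stiff hinge keeps it where it is left; pressing the face down takes 1 to 2 N
- tag_3 (a joint): Angle of the tag behind the third (right) valve in rad: 0 to 0.08 = raised, 0.6 = flat on the rail (stop). Its stiff hinge keeps it where it is left; pressing the face down takes 1 to 2 N
- valve_oil: Loose small white plastic oil bottle with a pointed nozzle, 25 x 25 x 80 mm, upright in front of the stand, origin at the centre of its underside; leave it alone
- cork: Loose cork block 35 x 55 x 22 mm, in front of the stand, origin at the centre of its underside; leave it alone
- white_cap: Loose white plastic screw cap, 36 mm across, 17 mm high, lying in front of the stand, origin at the centre of its underside; leave it alone

How it is judged (in metres and radians):
On the way, in this order (a step that is already met when the one before it is completed fails the run):
1. the first (left) valve is pressed down, more than 13 mm of its 18 mm (((y of button_a in the frame of stand above 0.023 m and value of joint piston_a above 0.013 m) or (y of button_b in the frame of stand above 0.023 m and value of joint piston_b above 0.013 m) or (y of button_c in the frame of stand above 0.023 m and value of joint piston_c above 0.013 m))), for 0.1 s.
2. the second (middle) valve is pressed down, more than 13 mm of its 18 mm (((y of button_a in the frame of stand between -0.023 and 0.023 m and value of joint piston_a above 0.013 m) or (y of button_b in the frame of stand between -0.023 and 0.023 m and value of joint piston_b above 0.013 m) or (y of button_c in the frame of stand between -0.023 and 0.023 m and value of joint piston_c above 0.013 m))), for 0.1 s.
3. the third (right) valve is pressed down, more than 13 mm of its 18 mm (((y of button_a in the frame of stand below -0.023 m and value of joint piston_a above 0.013 m) or (y of button_b in the frame of stand below -0.023 m and value of joint piston_b above 0.013 m) or (y of button_c in the frame of stand below -0.023 m and value of joint piston_c above 0.013 m))), for 0.1 s.
4. the tag behind the valve with the weakest spring is pushed down flat (((((y of button_a in the frame of stand above 0.023 m and value of joint piston_a between -0.0001 and 0.0008 m) or (y of button_b in the frame of stand above 0.023 m and value of joint piston_b between -0.0001 and 0.0008 m) or (y of button_c in the frame of stand above 0.023 m and value of joint piston_c between -0.0001 and 0.0008 m)) and value of joint tag_1 above 0.48 rad) or (((y of button_a in the frame of stand between -0.023 and 0.023 m and value of joint piston_a between -0.0001 and 0.0008 m) or (y of button_b in the frame of stand between -0.023 and 0.023 m and value of joint piston_b between -0.0001 and 0.0008 m) or (y of button_c in the frame of stand between -0.023 and 0.023 m and value of joint piston_c between -0.0001 and 0.0008 m)) and value of joint tag_2 above 0.48 rad) or (((y of button_a in the frame of stand below -0.023 m and value of joint piston_a between -0.0001 and 0.0008 m) or (y of button_b in the frame of stand below -0.023 m and value of joint piston_b between -0.0001 and 0.0008 m) or (y of button_c in the frame of stand below -0.023 m and value of joint piston_c between -0.0001 and 0.0008 m)) and value of joint tag_3 above 0.48 rad))), for 0.2 s.
At the end, for the whole second after the job is handed in: The tag of the valve with the weakest spring lies flat (over 0.48 of 0.6 rad), the other tags are raised (under 0.25 rad), all valves are up at rest (the weak one rests 0.2 mm lower, too little to see), and oil bottle, cork and white cap stand within 20 mm of their start (((((y of button_a in the frame of stand above 0.023 m and value of joint piston_a between -0.0001 and 0.0008 m) or (y of button_b in the frame of stand above 0.023 m and value of joint piston_b between -0.0001 and 0.0008 m) or (y of button_c in the frame of stand above 0.023 m and value of joint piston_c between -0.0001 and 0.0008 m)) and value of joint tag_1 above 0.48 rad and ((y of button_a in the frame of stand between -0.023 and 0.023 m and value of joint piston_a below -0.0001 m) or (y of button_b in the frame of stand between -0.023 and 0.023 m and value of joint piston_b below -0.0001 m) or (y of button_c in the frame of stand between -0.023 and 0.023 m and value of joint piston_c below -0.0001 m)) and value of joint each of tag_2, tag_3 below 0.25 rad and ((y of button_a in the frame of stand below -0.023 m and value of joint piston_a below -0.0001 m) or (y of button_b in the frame of stand below -0.023 m and value of joint piston_b below -0.0001 m) or (y of button_c in the frame of stand below -0.023 m and value of joint piston_c below -0.0001 m))) or (((y of button_a in the frame of stand between -0.023 and 0.023 m and value of joint piston_a between -0.0001 and 0.0008 m) or (y of button_b in the frame of stand between -0.023 and 0.023 m and value of joint piston_b between -0.0001 and 0.0008 m) or (y of button_c in the frame of stand between -0.023 and 0.023 m and value of joint piston_c between -0.0001 and 0.0008 m)) and value of joint tag_2 above 0.48 rad and ((y of button_a in the frame of stand above 0.023 m and value of joint piston_a below -0.0001 m) or (y of button_b in the frame of stand above 0.023 m and value of joint piston_b below -0.0001 m) or (y of button_c in the frame of stand above 0.023 m and value of joint piston_c below -0.0001 m)) and value of joint each of tag_1, tag_3 below 0.25 rad and ((y of button_a in the frame of stand below -0.023 m and value of joint piston_a below -0.0001 m) or (y of button_b in the frame of stand below -0.023 m and value of joint piston_b below -0.0001 m) or (y of button_c in the frame of stand below -0.023 m and value of joint piston_c below -0.0001 m))) or (((y of button_a in the frame of stand below -0.023 m and value of joint piston_a between -0.0001 and 0.0008 m) or (y of button_b in the frame of stand below -0.023 m and value of joint piston_b between -0.0001 and 0.0008 m) or (y of button_c in the frame of stand below -0.023 m and value of joint piston_c between -0.0001 and 0.0008 m)) and value of joint tag_3 above 0.48 rad and ((y of button_a in the frame of stand above 0.023 m and value of joint piston_a below -0.0001 m) or (y of button_b in the frame of stand above 0.023 m and value of joint piston_b below -0.0001 m) or (y of button_c in the frame of stand above 0.023 m and value of joint piston_c below -0.0001 m)) and value of joint each of tag_1, tag_2 below 0.25 rad and ((y of button_a in the frame of stand between -0.023 and 0.023 m and value of joint piston_a below -0.0001 m) or (y of button_b in the frame of stand between -0.023 and 0.023 m and value of joint piston_b below -0.0001 m) or (y of button_c in the frame of stand between -0.023 and 0.023 m and value of joint piston_c below -0.0001 m)))) and distance of each of valve_oil, white_cap, cork from where it was at the start of the episode below 0.02 m); the robot touches nothing.
It fails at once if the tag of a valve with a sound spring is pushed down (over 0.25 rad) ((value of joint tag_1 above 0.25 rad and ((y of button_a in the frame of stand above 0.023 m and value of joint piston_a below -0.0001 m) or (y of button_b in the frame of stand above 0.023 m and value of joint piston_b below -0.0001 m) or (y of button_c in the frame of stand above 0.023 m and value of joint piston_c below -0.0001 m))) or (value of joint tag_2 above 0.25 rad and ((y of button_a in the frame of stand between -0.023 and 0.023 m and value of joint piston_a below -0.0001 m) or (y of button_b in the frame of stand between -0.023 and 0.023 m and value of joint piston_b below -0.0001 m) or (y of button_c in the frame of stand between -0.023 and 0.023 m and value of joint piston_c below -0.0001 m))) or (value of joint tag_3 above 0.25 rad and ((y of button_a in the frame of stand below -0.023 m and value of joint piston_a below -0.0001 m) or (y of button_b in the frame of stand below -0.023 m and value of joint piston_b below -0.0001 m) or (y of button_c in the frame of stand below -0.023 m and value of joint piston_c below -0.0001 m)))).
It fails at once if a valve or a tag is forced or squeezed by the fingers (over 30 N) (contact force between the fingers and piston_a above 30 N or contact force between the fingers and piston_b above 30 N or contact force between the fingers and piston_c above 30 N or contact force between the fingers and tag_1 above 30 N or contact force between the fingers and tag_2 above 30 N or contact force between the fingers and tag_3 above 30 N).
It fails at once if oil bottle, cork block or white cap is lifted or shoved away (over 20 mm) (distance of any of valve_oil, white_cap, cork from where it was at the start of the episode above 0.02 m).
It also fails if it takes over 48 s, if anything falls off the work surface, if the arm or the gripper's body presses on something with over 40 N, if the wrist force passes 120 N, or if a joint passes its speed limit or range.

## Working session

There is one attempt and no reset: what is moved stays moved. The work goes in short steps, Python scripts to look and compute and a shell command to move; the robot and the scene stay as the last step left them, time stands still between calls to the robot, and variables do not carry over. Pictures are saved under pics/ and viewed, about 8 in all and at most 12, crops included, and the job is handed in when it is done.

```bash
mkdir -p pics
cat > h.py <<'E'
import numpy as np, cv2
from scipy.spatial.transform import Rotation as R
from cell import robot, vision
def snap(n):
    c=vision.read_camera(n); np.savez(f'{n}.npz',**{k:np.array(v) for k,v in c.items()}); return c
def world(c):
    z=c['z_map']; v,u=np.mgrid[:z.shape[0],:z.shape[1]]
    p=np.stack([(u-c['cx'])/c['fx']*z,-(v-c['cy'])/c['fy']*z,-z],-1)
    return p@R.from_quat(c['attitude']).as_matrix().T+c['xyz']
E
python3 - <<'E'
from h import *
for n in('top','side'):
    c=snap(n); cv2.imwrite(f'pics/{n}0.png',c['color']); print(n,c['xyz'],c['attitude'],c['fx'],[k for k in c])
print(robot.get_state(),robot.tcp_to_grasp)
E
```

```text
top [ 411.77631528 -221.72136612 1017.52002891] [-0.03486294  0.02836618  0.71143546 -0.70131271] 533.4165510627307 ['color', 'z_map', 'fx', 'fy', 'cx', 'cy', 'xyz', 'attitude']
side [ 460.59953518 -901.07469341  603.38861606] [ 0.46055539 -0.00519558 -0.0194704   0.88740219] 438.61009883096915 ['color', 'z_map', 'fx', 'fy', 'cx', 'cy', 'xyz', 'attitude']
{'time': 0.1, 'joints': array([-1.46231021e+00,  1.81440174e-01,  1.60794596e+00,  3.88970457e-06,
        1.35380472e+00, -2.06312958e-01]), 'dq': array([ 1.23836140e-03, -1.93057756e-04, -2.92932176e-03, -5.02344740e-04,
       -1.04029179e-04,  6.82508801e-06]), 'joint_torque': array([ 4.31764438e-04, -4.34817302e+01, -3.42694974e+01,  7.03204656e-02,
        3.40035826e-02, -3.50528796e-05]), 'ee_pos': array([ 177.98970931, -546.22953484,  237.89684016]), 'orientation': array([ 0.41586353,  0.57257252, -0.41502451,  0.57181543]), 'force': array([ 0.40262009,  0.43001572, -0.15297996]), 'torque': array([0.0132587 , 0.0084177 , 0.04599107]), 'grip_width': 0.9970801116513958} 18.700000000000003
```

View pics/top0.png

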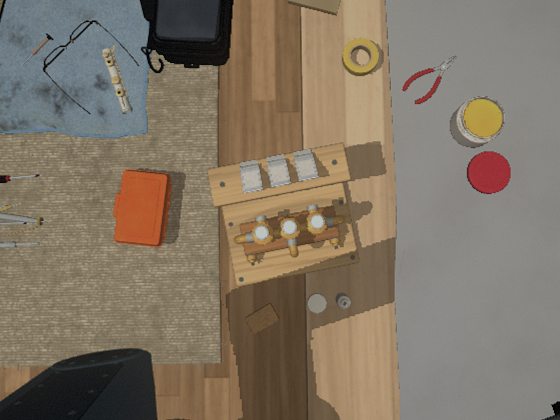

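View pics/side0.png

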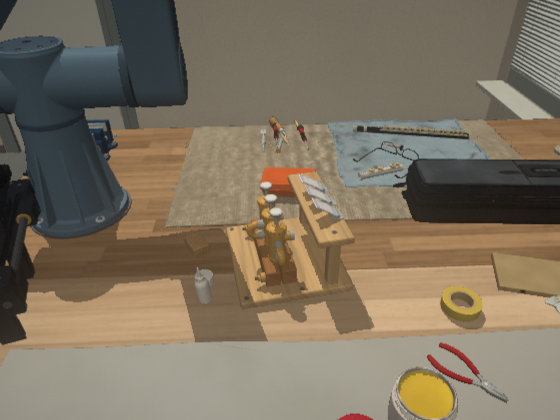

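The top view shows the buttons at about (262,233), (289,228) and (317,221), left to right. The tags are at (251,176), (278,170) and (306,164), all raised. The oil bottle (343,300), cap (317,303) and cork (262,319) are in front.

Run:
```python
from h import *
c=dict(np.load('top.npz')); W=world(c); hsv=cv2.cvtColor(c['color'],cv2.COLOR_BGR2HSV)
B=[]
for u,v in((262,233),(289,228),(317,221)):
    w=W[v-14:v+15,u-14:u+15].reshape(-1,3); w=w[(abs(w[:,2]-157)<6)]
    (cx,cy),r=cv2.minEnclosingCircle(w[:,:2].astype(np.float32)); print(len(w),w.mean(0),(cx,cy,r)); B.append(w.mean(0))
for u,v in((251,176),(278,170),(306,164)):
    print('tag',W[v,u],W[v-8:v+9:2,u,2].round())
for u,v in((343,300),(317,303),(262,319)): print(W[v,u])
B=np.array(B); d=B[0]-B[2]; yaw=np.arctan2(-d[0],d[1]); print('yaw',yaw,np.hypot(*d[:2]))
ex=np.array([np.cos(yaw),np.sin(yaw)]);ey=np.array([-ex[1],ex[0]]); o=B[:,:2].mean(0); print('origin',o)
for i,y in enumerate((46,0,-46)): print('btn',o+ey*y,'tagface',o+ey*y+ex*84, 'hinge',o+ey*y+ex*112)
s=robot.get_state(); M=R.from_quat(s['orientation']).as_matrix(); print(M.round(3))
for rot in (0,):print('z-axis angle',np.arctan2(M[1,2],M[0,2]))
cv2.imwrite('pics/crop.png',cv2.resize(c['color'][140:340,200:380],None,fx=3,fy=3,interpolation=cv2.INTER_CUBIC))
```

```text
168 [ 455.10311122 -173.81588886  157.05785449] (455.2707214355469, -173.5922088623047, 11.872050285339355)
171 [ 463.44197016 -218.93866585  156.78767138] (463.44342041015625, -218.8131103515625, 11.839088439941406)
177 [ 471.70159144 -263.9130079   156.89311392] (471.6771240234375, -263.9316711425781, 11.897452354431152)
tag [ 547.83714125 -157.27106464  150.26178518] [137. 143. 142. 147. 150. 151. 150. 157. 158.]
tag [ 557.93615918 -201.65076267  145.35394493] [140. 144. 146. 148. 145. 151. 155. 155. 157.]
tag [ 566.32807873 -247.93827357  150.51957166] [142. 141. 146. 149. 151. 151. 150. 155. 157.]
[ 336.80183639 -312.7313436    53.10096658]
[ 328.76326061 -268.07378154   12.57522552]
[ 301.81052456 -165.91103095   22.5954072 ]
yaw 0.18218594238715557 91.61332001584428
origin [ 463.41555761 -218.88918754]
btn [ 455.0812882  -173.65048781] tagface [ 537.69108772 -158.43138716] hinge [ 565.22768755 -153.35835361]
btn [ 463.41555761 -218.88918754] tagface [ 546.02535712 -203.67008689] hinge [ 573.56195696 -198.59705334]
btn [ 471.74982701 -264.12788727] tagface [ 554.35962652 -248.90878662] hinge [ 581.89622636 -243.83575307]
[[-0.     0.951  0.31 ]
 [ 0.002  0.31  -0.951]
 [-1.     0.    -0.002]]
z-axis angle -1.2559978344535443
```

```bash
python3 -m creep '[0.15,0.2,0,0,0,-0.007,-1, 0.15,0.2,0,0,0,-0.007,-1, 0.15,0.2,0,0,0,-0.007,-1, 0.15,0.2,0,0,0,-0.007,-1, 0.15,0.2,0,0,0,-0.007,-1, 0.15,0.2,0,0,0,-0.007,-1, 0.15,0.2,0,0,0,-0.007,-1, 0.15,0.2,0,0,0,-0.007,-1, 0.15,0.2,0,0,0,-0.007,-1, 0.15,0.2,0,0,0,-0.007,-1, 0.15,0.2,0,0,0,-0.007,-1, 0.15,0.2,0,0,0,-0.007,-1]'
```

```text
time: 1.3
ee_pos: [448.6, -185.2, 238.5]
orientation: [0.452, 0.544, -0.452, 0.543]
force: [0.6, -1.0, 0.8]
grip_width: 0.004
```

```bash
python3 -m creep '[0.02,0.04,-0.15,0,0,0,-1, 0.023,0.037,-0.15,0,0,0,-1, 0,0,-0.1,0,0,0,-1, 0,0,-0.05,0,0,0,-1, 0,0,0,0,0,0,-1, 0,0,0,0,0,0,-1]'
python3 - <<'E'
from h import *
c=snap('side'); cv2.imwrite('pics/s1.png',cv2.resize(c['color'][100:310,180:370],None,fx=2.8,fy=2.8,interpolation=cv2.INTER_CUBIC)); print(robot.get_state()['force'])
E
```

```text
time: 1.9
ee_pos: [454.7, -175.6, 171.7]
orientation: [0.452, 0.543, -0.452, 0.544]
force: [0.2, 0.2, 0.4]
grip_width: 0.007
[0.06797335 0.11333375 0.77708073]
```

View pics/s1.png

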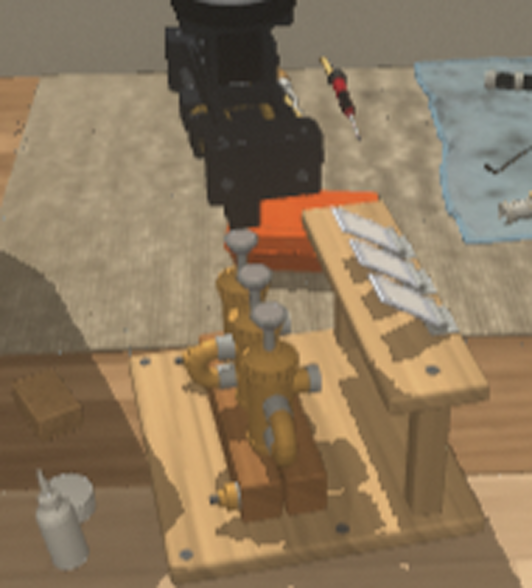

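The closed fingertips are right above the first button, at about (243,225) in the crop, clear of the neighbouring button and the tags. I'm pressing it now.

```bash
python3 -m creep '[0,0.006,-0.03,0,0,0,-1, 0,0.006,-0.03,0,0,0,-1, 0,0,-0.03,0,0,0,-1, 0,0,-0.02,0,0,0,-1, 0,0,-0.015,0,0,0,-1, 0,0,-0.015,0,0,0,-1, 0,0,0,0,0,0,-1]'
python3 -m creep '[0,0,-0.015,0,0,0,-1, 0,0,-0.015,0,0,0,-1, 0,0,-0.015,0,0,0,-1, 0,0,0,0,0,0,-1, 0,0,0,0,0,0,-1]'
```

```text
time: 2.65
ee_pos: [454.6, -173.4, 150.7]
orientation: [0.452, 0.544, -0.452, 0.544]
force: [-2.2, 2.0, 7.9]
grip_width: 0.006
time: 3.15
ee_pos: [454.6, -173.4, 144.3]
orientation: [0.452, 0.544, -0.452, 0.544]
force: [-2.8, 2.2, 9.5]
grip_width: 0.006
```

```bash
python3 -m creep '[0,0,-0.01,0,0,0,-1, 0,0,-0.01,0,0,0,-1, 0,0,0,0,0,0,-1, 0,0,0,0,0,0,-1]'; python3 -m creep '[0,0,-0.008,0,0,0,-1, 0,0,-0.005,0,0,0,-1, 0,0,0,0,0,0,-1, 0,0,0,0,0,0,-1]'
```

```text
time: 3.55
ee_pos: [454.6, -173.4, 141.4]
orientation: [0.452, 0.544, -0.452, 0.544]
force: [-3.2, 2.5, 9.8]
grip_width: 0.004
time: 3.95
ee_pos: [454.6, -173.5, 139.5]
orientation: [0.452, 0.544, -0.452, 0.544]
force: [-3.9, 3.8, 11.9]
grip_width: 0.001
```

The first valve pushes back with about 10 N at 15.6 mm, so its spring looks sound. I'm letting it up and moving to the second.

```bash
python3 -m creep '[0,0,0.03,0,0,0,-1, 0,0,0.06,0,0,0,-1, 0,0,0.06,0,0,0,-1, 0,0,0.06,0,0,0,-1, 0.02,-0.1,0,0,0,0,-1, 0.02,-0.1,0,0,0,0,-1, 0.019,-0.103,0,0,0,0,-1, 0,0,-0.04,0,0,0,-1, 0,0,-0.03,0,0,0,-1, 0,0,-0.015,0,0,0,-1, 0,0,-0.015,0,0,0,-1]'
python3 -m creep '[0,0,-0.02,0,0,0,-1, 0,0,-0.015,0,0,0,-1, 0,0,-0.015,0,0,0,-1, 0,0,-0.015,0,0,0,-1, 0,0,0,0,0,0,-1, 0,0,0,0,0,0,-1]'
```

```text
time: 5.05
ee_pos: [463.0, -218.5, 154.5]
orientation: [0.452, 0.544, -0.452, 0.543]
force: [-1.1, -0.1, 1.7]
grip_width: 0.008
time: 5.65
ee_pos: [463.3, -218.6, 145.2]
orientation: [0.452, 0.544, -0.452, 0.543]
force: [-2.2, 1.3, 3.0]
grip_width: 0.003
```

```bash
python3 -m creep '[0,0,-0.01,0,0,0,-1, 0,0,-0.015,0,0,0,-1, 0,0,0,0,0,0,-1, 0,0,0,0,0,0,-1]'; python3 -m creep '[0,0,-0.008,0,0,0,-1, 0,0,-0.005,0,0,0,-1, 0,0,0,0,0,0,-1, 0,0,0,0,0,0,-1]'
```

```text
time: 6.05
ee_pos: [463.5, -218.8, 141.5]
orientation: [0.452, 0.544, -0.452, 0.544]
force: [-0.9, 2.4, 4.1]
grip_width: 0.006
time: 6.45
ee_pos: [463.5, -218.8, 139.6]
orientation: [0.452, 0.543, -0.452, 0.544]
force: [0.4, 3.5, 2.9]
grip_width: 0.003
```

The second valve gives only about 3–4 N, so it looks like the tired one. Now the third.

```bash
python3 -m creep '[0,0,0.03,0,0,0,-1, 0,0,0.06,0,0,0,-1, 0,0,0.06,0,0,0,-1, 0,0,0.06,0,0,0,-1, 0.02,-0.1,0,0,0,0,-1, 0.018,-0.1,0,0,0,0,-1, 0.017,-0.102,0,0,0,0,-1, 0,0,-0.04,0,0,0,-1, 0,0,-0.03,0,0,0,-1, 0,0,-0.015,0,0,0,-1, 0,0,-0.015,0,0,0,-1]'
python3 -m creep '[0,0,-0.02,0,0,0,-1, 0,0,-0.015,0,0,0,-1, 0,0,-0.015,0,0,0,-1, 0,0,-0.015,0,0,0,-1, 0,0,-0.01,0,0,0,-1, 0,0,-0.015,0,0,0,-1, 0,0,0,0,0,0,-1, 0,0,0,0,0,0,-1]';  python3 -m creep '[0,0,-0.008,0,0,0,-1, 0,0,-0.005,0,0,0,-1, 0,0,0,0,0,0,-1, 0,0,0,0,0,0,-1]'
```

```text
time: 7.55
ee_pos: [470.9, -263.8, 155.7]
orientation: [0.452, 0.544, -0.452, 0.543]
force: [-4.1, 0.5, 5.5]
grip_width: 0.001
time: 8.35
ee_pos: [471.2, -263.8, 143.2]
orientation: [0.452, 0.544, -0.452, 0.543]
force: [-5.3, 1.1, 8.7]
grip_width: 0.005
time: 8.75
ee_pos: [471.2, -263.8, 141.4]
orientation: [0.452, 0.544, -0.452, 0.544]
force: [-5.0, 0.9, 8.3]
grip_width: 0.004
```

The third gives 8–9 N, also sound, so the second is the weak one. I'm lifting off and moving high over to tag 2.

```bash
python3 -m creep '[0,0,-0.01,0,0,0,-1, 0,0,0,0,0,0,-1, 0,0,0.03,0,0,0,-1, 0,0,0.08,0,0,0,-1, 0,0,0.1,0,0,0,-1, 0,0,0.1,0,0,0,-1, 0,0,0.05,0,0,0,-1, 0.15,0.12,0,0,0,0,-1, 0.15,0.12,0,0,0,0,-1, 0.173,0.156,0,0,0,0,-1, 0,0,0,0,0,0,-1, 0,0,0,0,0,0,-1]'
python3 - <<'E'
from h import *
c=snap('side'); cv2.imwrite('pics/s2.png',cv2.resize(c['color'][100:310,180:370],None,fx=2.8,fy=2.8,interpolation=cv2.INTER_CUBIC)); print(robot.get_state()['force'])
E
```

```text
time: 9.95
ee_pos: [542.5, -203.9, 192.4]
orientation: [0.452, 0.544, -0.452, 0.544]
force: [-0.3, -0.0, -0.2]
grip_width: 0.004
[-0.06049366  0.62816352 -0.14271667]
```

View pics/s2.png

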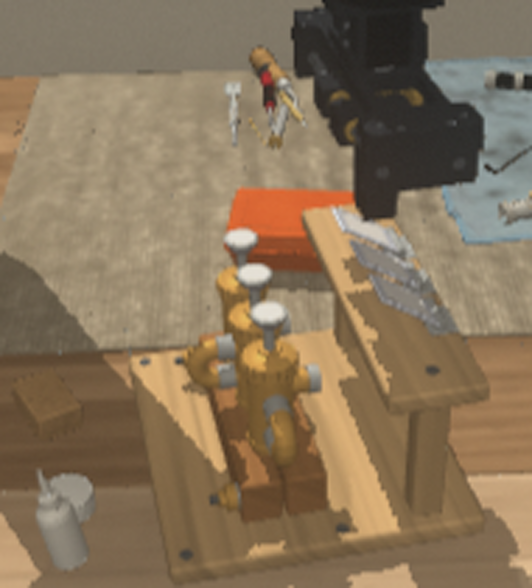

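The shut fingertips, at (378,210), hang over tag 2, all buttons are up and the loose things are untouched. I'm pressing the tag down now.

```bash
python3 -m creep '[0,0,-0.08,0,0,0,-1, 0,0,-0.08,0,0,0,-1, 0,0,-0.03,0,0,0,-1, 0,0,-0.03,0,0,0,-1, 0,0,-0.03,0,0,0,-1, 0,0,-0.03,0,0,0,-1, 0,0,-0.02,0,0,0,-1, 0,0,-0.02,0,0,0,-1, 0,0,-0.015,0,0,0,-1, 0,0,0,0,0,0,-1]'; python3 -m creep '[0,0,-0.01,0,0,0,-1, 0,0,-0.007,0,0,0,-1, 0,0,0,0,0,0,-1, 0,0,0,0,0,0,-1, 0,0,0,0,0,0,-1]'
```

```text
time: 11.0
ee_pos: [542.5, -204.7, 142.6]
orientation: [0.452, 0.544, -0.452, 0.543]
force: [-0.6, 0.1, 0.4]
grip_width: 0.002
time: 11.5
ee_pos: [542.6, -204.7, 140.3]
orientation: [0.452, 0.544, -0.452, 0.544]
force: [-0.0, 0.4, -0.0]
grip_width: 0.007
```

```bash
python3 -m creep '[0,0,-0.008,0,0,0,-1, 0,0,-0.006,0,0,0,-1, 0,0,0,0,0,0,-1, 0,0,0,0,0,0,-1]'
```

```text
time: 11.9
ee_pos: [542.6, -204.8, 138.5]
orientation: [0.452, 0.544, -0.452, 0.544]
force: [-1.1, 1.1, 4.2]
grip_width: 0.006
```

Run:
```python
from h import *
c=snap('side'); cv2.imwrite('pics/s3.png',cv2.resize(c['color'][150:250,270:370],None,fx=5,fy=5,interpolation=cv2.INTER_CUBIC)); print(robot.get_state()['force'])
```

```text
[-1.59340792  0.82414568  5.34147319]
```

View pics/s3.png

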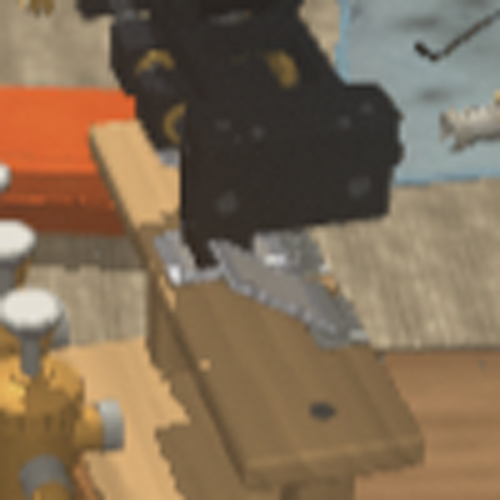

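The fingers hold the middle tag on the rail, with its free edge at (185,272) in the crop, and the stop pushes back with about 5 N. The third tag is still up. I'm lifting off and moving back for a check.

```bash
python3 -m creep '[0,0,0.04,0,0,0,-1, 0,0,0.1,0,0,0,-1, 0,0,0.15,0,0,0,-1, 0,0,0.2,0,0,0,-1, 0,0,0.2,0,0,0,-1, -0.2,0.2,0.1,0,0,0,-1, -0.2,0.2,0,0,0,0,-1, -0.2,0.2,0,0,0,0,-1, -0.2,0.2,0,0,0,0,-1, -0.1,0.2,0,0,0,0,-1, 0,0,0,0,0,0,-1, 0,0,0,0,0,0,-1]'
python3 - <<'E'
from h import *
c=snap('side'); s=cv2.resize(c['color'][140:310,180:360],None,fx=3,fy=3,interpolation=cv2.INTER_CUBIC); cv2.imwrite('pics/s4.png',s)
t=snap('top'); W=world(t); print(robot.get_state()['force'])
yaw=.1822; ex=np.array([np.cos(yaw),np.sin(yaw)]);ey=np.array([-ex[1],ex[0]]); d=W[...,:2]-[463.4,-218.9]; X=d@ex; Y=d@ey
for y in(46,0,-46):
    m=(abs(Y-y)<12); print('tag',y,[round(float(np.median(W[m&(abs(X-x)<4)][:,2])),1) for x in(76,84,92,100)], 'btn',W[m&(abs(X)<6)&(abs(Y-y)<6)][:,2].mean())
E
```

```text
time: 13.15
ee_pos: [408.0, -54.7, 258.0]
orientation: [0.452, 0.543, -0.452, 0.545]
force: [-0.8, -0.9, 0.0]
grip_width: 0.004
[ 0.05345637 -0.04964017  0.53879509]
tag 46 [159.3, 154.9, 150.4, 145.7] btn 156.78957960204
tag 0 [138.5, 138.1, 138.5, 138.2] btn 156.76901665639315
tag -46 [161.5, 157.3, 151.4, 146.8] btn 157.32348767003782
```

View pics/s4.png

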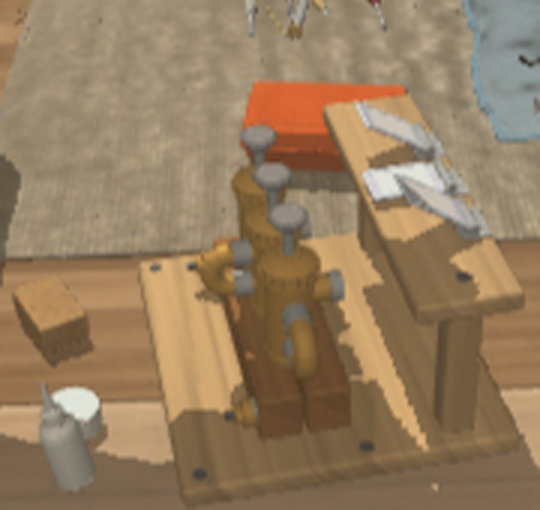

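The middle tag lies flat at (410,180) in the crop, with its face at z = 138 mm. Tags 1 and 3 are still raised, all three buttons are at 157 mm, and the loose items are where they were.

```bash
python3 -c "
from cell import robot; print(robot.job_done())"
```

```text
the job is handed in; nothing more can be done
None
```

I pressed the three valves in order with closed fingertips, found the second (middle) one weakest, pushed its tag flat and handed the job in at about 13 s.

| Valve | Push-back near the bottom of the stroke |
|---|---|
| First (left) | 9.8 N at 15.6 mm, 11.9 N at 17.5 mm |
| Second (middle) | 3–4 N |
| Third (right) | 8.3–8.7 N |

- **Tags:** in the last check tag 2's face is level at z = 138 mm. Tags 1 and 3 are still raised; tag 1's measured slope is about 4° flatter than the nominal 34°, which fits the raised range and the depth noise.
- **Valves and loose things:** all three buttons are back at about 157 mm. The oil bottle, cork and cap look unmoved in the picture. The arm is clear and touches nothing.
- **Not confirmed:** I ended the third valve's press with an extra 1.5 mm from 15.6 mm but took no reading at that depth. While tag 2 was going down the force read almost zero, against the 1–2 N expected, until the stop answered with 4–5 N.

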